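# Feed a drawer front under the drilling jig's drag spring

## Task

Slide the pale wooden drawer front along the jig, in under the yellow bar and its spring leaf, until it is fully home against the red stop. Nothing is to be grasped or lifted: press down hard on the board's top with closed fingertips so that the sprung bed sinks far enough for the board to clear the bar, and keep it pressed as you slide it under. When it is home let it come up under the bar, take the hand away, and leave the other things on the bench where they are.

Things in the scene. Friction and masses are not known exactly. Their poses are not given: they have to be found in the camera images.
- jig: Drilling jig fixed to the bench, plywood base 420 x 180 x 12 mm. Origin: centre of its underside, on the bench; +x is the feed direction, +z up. Heights here are above the bench, x and y along the jig. Two wooden fences guide the board: inner faces at y = +-51.5 mm, 12 mm thick, tops 42 mm high, x -190 to 170 mm. Between them a slick white sprung bed, x -184 to 168 mm, top 36 mm high when up.
- bar (a point): Lower front edge of the yellow cross bar, mid width: jig x = 78 mm, 52 mm high; the board's leading end must pass below it. The bar is fixed, reaches x = 102 mm, its top is 72 mm high with two brass drill bushes up to 84 mm; its posts' outer faces are at y = +-84 mm. Behind it a 60 mm wide steel leaf slopes down in the feed direction.
- stop (a point): Middle of the red stop's face (jig x = 170 mm), 47 mm high; the stop is 120 mm wide, its top 62 mm high. The board's leading end must come against it.
- board: The loose drawer front, pale smooth pine, 200 mm long (x, the feed direction) x 100 mm wide x 22 mm thick, 0.15 to 0.31 kg. Origin: centre of its underside. Starts flat on the bed between the fences, 1.5 mm play each side, leading end 18 to 58 mm short of the bar, top 58 mm high: 6 mm too high for the bar. Slides easily on the bed (friction about 0.12); fingertips grip its top much better.
- board_center (a point): Centre of the drawer front, half-way up (11 mm below its top). Home, with its leading end at the stop, this is at jig x = 70 mm.
- platen (a joint): How far the sprung bed is pushed down, m: 0 up, 0.012 at its hard lower stop; it does not tilt. Pressing on the board takes about 10 N to start it, 13 N at 6 mm (board's top level with the bar's underside), 16 N at the lower stop; 9 mm leaves clearance both ways. Let go with the board under the bar, it rises until the board's top bears on the bar (about 0.006).
- leaf (a joint): Lift of the drag spring's steel leaf, rad: 0 hanging free (tip about 42 mm high, at jig x = 148 mm); grows as the board's leading end pushes it up, about 0.2 with the board home and let go. It bears on the board with some 2 to 4 N and drags on it.
- screw_cup_center (a point): Blue plastic cup, 72 mm across, 60 mm high, beside the jig; point at its centre, half-way up. Not to be moved.
- glue_bottle_center (a point): Yellow glue bottle with an orange cap, 52 mm across, 110 mm high; point at its centre, half-way up. Not to be moved.
- offcut_center (a point): Brown wooden offcut 75 x 45 x 40 mm; point at its centre, half-way up. Not to be moved.

How it is judged:
By the outcome, as a careful person would: the job done as asked, in the order asked, and still so for the second after the job is handed in, with the robot touching nothing.
It also fails if it takes over 38 s, if anything falls off the work surface, if the arm or the gripper's body presses on something with over 40 N, if the wrist force passes 120 N, or if a joint passes its speed limit or range.

## Robot

A 6-joint arm with a two-finger parallel gripper is mounted at the origin on the work surface. World frame = base frame: x ahead of the robot, y to its left, z up, the work surface at z = 0. Lengths are in m, angles in rad, forces in N, time in s.
With the tool pointing down it reaches from about 0.35 to 1 m from the base axis. Payload 7.1 kg.
Tool frame: the origin (TCP) lies at the very end of the fingers, on their centre line; the grasp point (between the pads) lies 19 mm behind it (robot.pinch_z is the distance from the TCP to the grasp point, in m); z points along the fingers, x is the direction in which the jaws open and shut, and the axes are right-handed (so a half turn about z gives the same grasp; the last joint's range is limited). The gripper opens to 85 mm and grips with 20 to 120 N. Pads are 22 mm wide; open, the fingers measure 114 mm over their backs; the gripper's body (76 mm by 85 mm) begins 54 mm behind the grasp point. The pads swing forward as they close: fully open they stand 13 mm farther back than shut.
Start: joints at [-1.238, 0.423, 1.63, -0, 1.089, -0.019], TCP at [0.215, -0.587, 0.231] pointing down, gripper open.
Joint ranges: [-3, 3], [-0.9, 2.11], [0.09, 2.58], [-1.31, 4.45], [0.11, 2.69], [-2.54, 2.54]. Speed limits (rad/s): [2.39, 2.39, 3.01, 3.14, 3.14, 3.14].

## Interface

Orientations are given as a unit quaternion [x, y, z, w].
In Python, from workcell import robot, viewer gives the robot as it stands. The module is installed in compiled form; this text tells all that it offers.
- The arm moves only by the tool apply_moves, never from a script. Its argument "targets" is a list that holds one entry, the list of rows, each a list of 7 numbers: the gripper command: -1 is shut, 1 is fully open, values between are in proportion, then the shift along the tool's x, y, z in m, then the turn, a rotation vector about the tool's x, y, z in rad. In form: [[[fingers, tx, ty, tz, ax, ay, az], ...]]. A call has 1 to 5 rows; each row shifts and turns the commanded pose from where the row before left it, along the tool's axes as they then stand; what a row does not reach is not made up. A row lasts 1/10 s, in which the tool goes at most 50 mm and 8.59 degrees, less where a joint would pass 70% of its speed; a pose out of reach is approached as far as the arm can. A call is refused whole if a number of a shift passes 0.05 or a number of a turn 0.15, either way. A call with a gripper value outside its range is refused whole. The fingers move at their own pace and stop on an object; "force" is the grip in N (left out, the last holds). Time passes only in rows, so rows that do not move let the fingers close. It gives the time, the measured TCP pose, the force and the opening at its end, in the units of the state.
- robot.sense(): the state, without advancing time (a new reading comes with each control period).
- viewer.snapshot(name): name is "side" or "top"; returns a dict with "pixels" (384x512x3 uint8, red, green, blue), "K" (3x3 intrinsics, pixels), "distortion" ([k1, k2, p1, p2, k3] as OpenCV has them; the pictures are not rectified), "rvec" (rotation vector, rad) and "tvec" (3), from world to camera coordinates, as OpenCV has them. Camera axes: x right, y down, z forward; pixel columns grow to the right and rows downward; lengths in m; the calibration is good to about 2 mm. A picture is of the moment at which its call begins. There is no depth.
- robot.job_done(): hands the job in, once; it reports no verdict.
Trained networks look in a picture, given as the dict that the camera call returned (one of the last four; its "shot" number tells which), for a name from the list of things; names that differ only in an ending like _2 or _b are one class to them, and where a whole thing is asked for, a point or a joint stands for the part that bears it (a point fixed in the world has none). Each returns a list of dicts, best first, with "score" (0 to 1); they miss things now and then, are a little off and sometimes report something else, mostly with a low value. They report only what shows in the picture. A call takes as long as a camera call.
- viewer.regions_of(picture, name): "mask" (384x512 bool, what is visible of it) and "xy" ([column, row] in pixels, amid what is visible of it).
The state is a dict: "time_s": time; "joint_pos": joint angles; "qd": joint speeds; "joint_efforts": joint torques, N m; "ee_pos": TCP position; "orientation": TCP orientation; "force": force on the tool from outside, world axes, zero at the start; "torque": the same for the moment, N m; "width": finger opening in m.
Only numpy, scipy, OpenCV 4.12 (cv2) and the standard library are available. Lean on these libraries where they do the work, as an engineer would, in place of code of your own. Each camera call takes 0.05 s, during which the arm holds its last target. There are 200 camera calls.

## Working session

There is one attempt and no reset: what is moved stays moved. The work goes in short steps, Python scripts to look and compute and a tool call to move; the robot and the scene stay as the last step left them, time stands still between calls to the robot, and variables do not carry over. Pictures are saved under pics/ and viewed, about 8 in all and at most 12, crops included, and the job is handed in when it is done.

Besides the shell and the picture viewer there is one more tool, called after ">>>" as name(argument=value, ...) on one line, values as JSON. apply_moves: Moves the arm, as the interface text tells. Its arguments: {"type":"object","properties":{"targets":{"type":"array","items":{"type":"array","items":{"type":"array","items":{"type":"number"}}}},"force":{"type":"number"}},"required":["targets"]}

```bash
mkdir -p pics; cat > h.py <<'E'
import numpy as np, cv2
from workcell import robot, viewer
def ray(s,uv):
    K=np.array(s["K"]);d=np.array(s["distortion"])
    R=cv2.Rodrigues(np.array(s["rvec"],float))[0];t=np.array(s["tvec"],float).ravel()
    p=cv2.undistortPoints(np.array(uv,float).reshape(-1,1,2),K,d).reshape(-1,2)
    return -R.T@t, np.c_[p,np.ones(len(p))]@R
def at_z(s,uv,z):
    c,D=ray(s,uv); return c+D*((z-c[2])/D[:,2])[:,None]
def proj(s,P):
    return cv2.projectPoints(np.array(P,float).reshape(-1,3),np.array(s["rvec"],float),np.array(s["tvec"],float),np.array(s["K"]),np.array(s["distortion"]))[0].reshape(-1,2)
def save(s,n,crop=None,k=1):
    p=s["pixels"] if crop is None else s["pixels"][crop[1]:crop[3],crop[0]:crop[2]]
    cv2.imwrite("pics/"+n,cv2.resize(p[...,::-1],None,fx=k,fy=k,interpolation=cv2.INTER_CUBIC))
E
cat > a.py <<'E'
from h import *
np.set_printoptions(precision=4,suppress=True)
S=[]
for n in("top","side"):
    s=viewer.snapshot(n);S.append(s["pixels"])
    print(n,"cam",ray(s,[[256,192]]))
    for o in("jig","board","bar","stop","screw_cup_center","glue_bottle_center","offcut_center"):
        try:
            for r in viewer.regions_of(s,o)[:2]:
                m=r["mask"].astype(np.uint8)
                b=cv2.boxPoints(cv2.minAreaRect(cv2.findNonZero(m))) if m.any() else None
                print(o,round(r["score"],2),np.round(r["xy"]),m.sum(),b.round().tolist())
                if o=="board":print(at_z(s,b,.058)[:,:2].tolist())
        except Exception as e: print(o,e)
    np.save("pics/%s.npy"%n,s,allow_pickle=True)
cv2.imwrite("pics/1t.png",cv2.resize(S[0][...,::-1],(800,600)));cv2.imwrite("pics/1s.png",cv2.resize(S[1][...,::-1],(800,600)))
print(robot.sense())
E
python3 a.py
```

```text
top cam (array([ 0.601 , -0.0313,  1.1899]), array([[ 0.0282, -0.0043, -0.9997]]))
jig 0.97 [200. 231.] 7961 [[136.0, 209.0], [294.0, 176.0], [308.0, 245.0], [150.0, 277.0]]
jig 0.75 [194. 158.] 553 [[174.0, 160.0], [199.0, 144.0], [210.0, 160.0], [185.0, 176.0]]
board 0.86 [245. 226.] 3159 [[202.0, 211.0], [280.0, 195.0], [287.0, 234.0], [209.0, 250.0]]
[[0.5823657709277793, 0.09894469000583929], [0.6255672244168416, -0.09582586880666788], [0.528285947809732, -0.11723318428605585], [0.48545693881335283, 0.07701948659282265]]
bar 0.82 [201. 228.] 7840 [[136.0, 209.0], [295.0, 177.0], [308.0, 245.0], [150.0, 277.0]]
stop 0.59 [200. 229.] 8293 [[135.0, 208.0], [295.0, 176.0], [309.0, 246.0], [149.0, 278.0]]
screw_cup_center 0.64 [238. 155.] 618 [[227.0, 141.0], [254.0, 141.0], [254.0, 168.0], [227.0, 168.0]]
glue_bottle_center 0.96 [345. 201.] 420 [[332.0, 192.0], [355.0, 192.0], [355.0, 212.0], [332.0, 212.0]]
offcut_center 0.96 [194. 159.] 543 [[175.0, 162.0], [198.0, 143.0], [210.0, 158.0], [187.0, 177.0]]
side cam (array([0.5855, 0.7107, 0.544 ]), array([[ 0.0632, -0.8357, -0.5457]
[... 735 characters left out ...]
6.0], [261.0, 166.0]]
glue_bottle_center 0.58 [210. 257.] 1335 [[186.0, 246.0], [216.0, 231.0], [237.0, 272.0], [206.0, 287.0]]
offcut_center 0.7 [210. 260.] 1263 [[185.0, 248.0], [211.0, 230.0], [238.0, 269.0], [211.0, 287.0]]
{'time_s': 0.8, 'joint_pos': array([-1.238 ,  0.4231,  1.6299, -0.    ,  1.0886, -0.019 ]), 'qd': array([-0.0001,  0.0029, -0.0002, -0.0007, -0.0005,  0.0001]), 'joint_efforts': array([ -0.001 , -55.7273, -28.2138,  -0.0001,   0.0007,  -0.    ]), 'ee_pos': array([ 0.2154, -0.5867,  0.2313]), 'orientation': array([ 0.8199, -0.5724, -0.    ,  0.    ]), 'force': array([-0.2033, -0.2596,  0.3345]), 'torque': array([-0.0565,  0.0054, -0.011 ]), 'width': 0.0851254782186023}
```

View pics/1t.png

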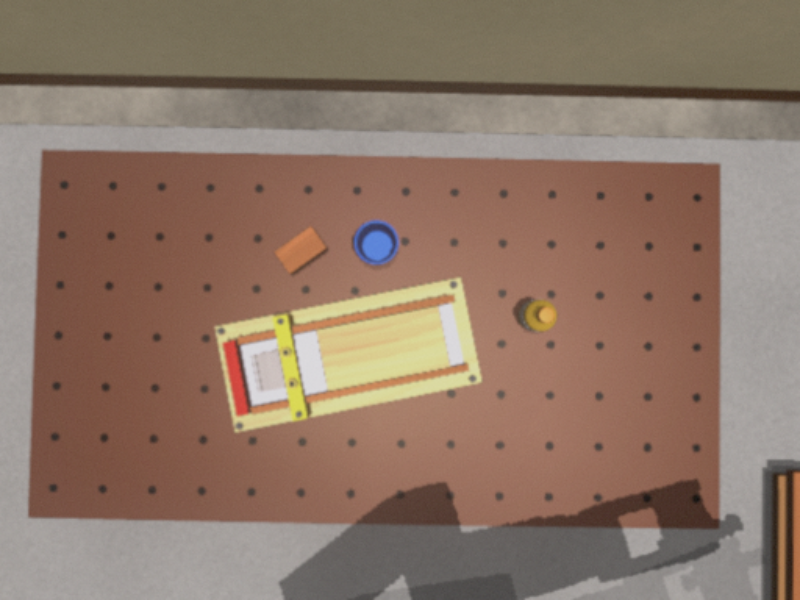

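View pics/1s.png

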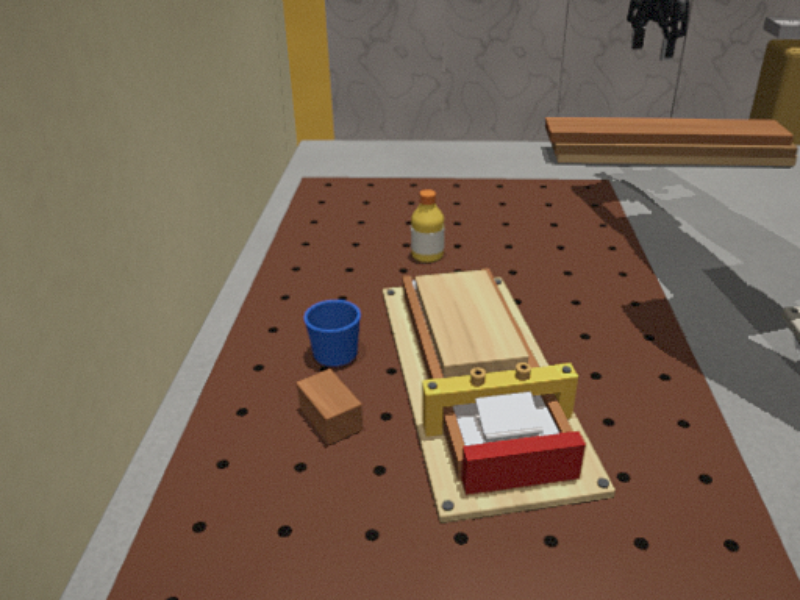

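```bash
cat > fit.py <<'E'
from h import *
from scipy.optimize import least_squares
np.set_printoptions(precision=4,suppress=True)
T=np.load("pics/top.npy",allow_pickle=True).item()
S=np.load("pics/side.npy",allow_pickle=True).item()
# jig outline in top view: base corners at z=.012
b=np.array([[136,209],[294,176],[308,245],[150,277]],float)
w=at_z(T,b,.012)[:,:2]; print(w)
print([np.linalg.norm(w[i]-w[(i+1)%4]) for i in range(4)])
c=w.mean(0); f=(w[0]+w[3]-w[1]-w[2])/2; f/=np.linalg.norm(f)
print("jig c",c,"yaw",np.arctan2(f[1],f[0]))
for s,z in((T,.058),(S,.058)):
    r=viewer  # hull rect
E
python3 fit.py
python3 - <<'E'
import sys;sys.path.insert(0,'.')
from h import *
for n,box,k in(("top",(120,160,320,290),4),):
    s=np.load("pics/%s.npy"%n,allow_pickle=True).item()
    import os;os.chdir(".");save(s,"2t.png",box,k)
E
```

```text
[[ 0.5834  0.2753]
 [ 0.6783 -0.1349]
 [ 0.4991 -0.1746]
 [ 0.4081  0.2337]]
[np.float64(0.4210530941757465), np.float64(0.18349063374484637), np.float64(0.4183700227500388), np.float64(0.18013153079546645)]
jig c [0.5422 0.0499] yaw 1.7940789324956106
```

View pics/2t.png

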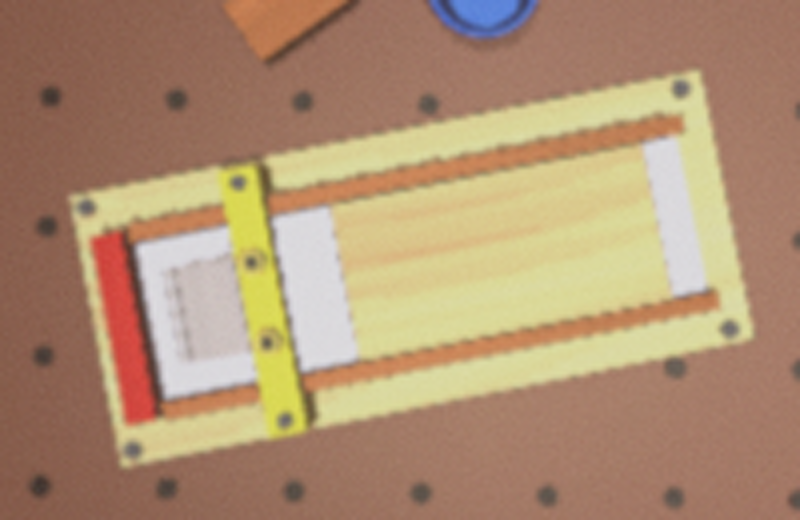

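The jig lies with its feed direction toward +y (yaw ≈ 1.79). The board sits about 40 px short of the bar, the cup and offcut are on the far side, and the bottle is behind the infeed end. In the crop, the board's front edge is near (345,283) and its rear edge near (656,220).

```bash
cat > b.py <<'E'
from h import *
from scipy.optimize import least_squares
np.set_printoptions(precision=4,suppress=True)
T=np.load("pics/top.npy",allow_pickle=True).item()
S=np.load("pics/side.npy",allow_pickle=True).item()
crop=lambda a:np.array(a,float)/4+[120-.375,160-.375]
f8=lambda a:np.array(a,float)*.64-.2
# top: base corners (+x+y? far-left..), stop face top corners
y=90
J=np.array([[210,90,12],[-210,90,12],[-210,-90,12],[210,-90,12]])/1e3
px=crop([[70,196],[123,467],[750,340],[700,71]])   # image TL,BL,BR,TR
# feed dir = image left; world +x up image -> jig +y (angle 3.37 => -x) is image down
J=np.array([[210,-90,12],[210,90,12],[-210,90,12],[-210,-90,12]])/1e3
ps=f8([[610,492],[446,518],[384,289]]); Js=np.array([[210,90,12],[210,-90,12],[-210,-90,12]])/1e3
def W(p,P):
    c,s=np.cos(p[2]),np.sin(p[2]);return np.c_[p[0]+c*P[:,0]-s*P[:,1],p[1]+s*P[:,0]+c*P[:,1],P[:,2]]
def res(p):return np.r_[(proj(T,W(p,J))-px).ravel(),(proj(S,W(p,Js))-ps).ravel()]
r=least_squares(res,[.542,.05,1.794]);p=r.x;print("jig",p);print(r.fun.reshape(-1,2))
def inv(w):
    d=w[:,:2]-p[:2];c,s=np.cos(p[2]),np.sin(p[2]);return np.c_[d@[c,s],d@[-s,c]]*1e3
print("board top-view front/rear",inv(at_z(T,crop([[345,283],[656,220]]),.058)))
print("board side front L/R, rear L/R",inv(at_z(S,f8([[441,366],[527,359],[417,279],[487,270]]),.058)))
print("stop top",inv(at_z(T,crop([[125,232],[157,415]]),.062)), "bar front top",inv(at_z(T,crop([[262,165],[304,430]]),.072)))
print("bottle",at_z(T,[[345,201]],.08),"cup",at_z(T,[[240,155]],.05))
np.save("jig.npy",p)
E
python3 b.py
```

```text
jig [0.5422 0.0501 1.7875]
[[-0.8267 -0.2034]
 [-1.1855  0.2189]
 [ 0.7587  0.2512]
 [-0.3854 -0.2098]
 [ 4.4339 -1.1484]
 [-3.6699 -1.0851]
 [-0.945  -0.4743]]
board top-view front/rear [[  37.7852   -0.3583]
 [-160.6871   -1.0319]]
board side front L/R, rear L/R [[  40.1531  -54.833 ]
 [  45.4646   44.7449]
 [-151.8087  -48.5651]
 [-157.4895   51.5801]]
stop top [[165.7556 -58.2851]
 [167.4515  57.0738]] bar front top [[ 72.6498 -82.3053]
 [ 78.1533  82.8451]]
bottle [[ 0.6148 -0.2559  0.08  ]] cup [[0.7262 0.0063 0.05  ]]
```

>>> apply_moves(targets=[[[-1, 0, 0, 0, 0, 0, -0.145], [-1, 0, 0, 0, 0, 0, -0.145], [-1, 0, 0, 0, 0, 0, -0.145], [-1, 0, 0, 0, 0, 0, -0.145], [-1, 0, 0, 0, 0, 0, -0.145]]])

```text
time_s: 1.3
ee_pos: [0.2154, -0.5867, 0.2314]
orientation: [0.97, -0.242, 0.0, -0.0]
force: [0.5, 0.1, 0.3]
width: 0.0123
```

>>> apply_moves(targets=[[[-1, 0, 0, 0, 0, 0, -0.145], [-1, 0, 0, 0, 0, 0, -0.145], [-1, 0, 0, 0, 0, 0, -0.145], [-1, 0, 0, 0, 0, 0, -0.145], [-1, 0, 0, 0, 0, 0, -0.137]]])

```text
time_s: 1.8
ee_pos: [0.2154, -0.5867, 0.2313]
orientation: [0.993, 0.114, -0.0, -0.0]
force: [0.0, -0.5, 0.2]
width: -0.0001
```

>>> apply_moves(targets=[[[-1, 0, 0, 0, 0, 0, 0.009], [-1, 0.0305, -0.0302, 0, 0, 0, 0], [-1, 0.0305, -0.0302, 0, 0, 0, 0], [-1, 0.0305, -0.0302, 0, 0, 0, 0], [-1, 0.0305, -0.0302, 0, 0, 0, 0]]])

```text
time_s: 2.3
ee_pos: [0.3095, -0.4414, 0.2314]
orientation: [0.995, 0.104, 0.0, 0.0]
force: [0.2, 0.4, 0.1]
width: -0.0002
```

>>> apply_moves(targets=[[[-1, 0.0305, -0.0302, 0, 0, 0, 0], [-1, 0.0305, -0.0302, 0, 0, 0, 0], [-1, 0.0305, -0.0302, 0, 0, 0, 0], [-1, 0.0305, -0.0302, 0, 0, 0, 0], [-1, 0.0305, -0.0302, 0, 0, 0, 0]]])

```text
time_s: 2.8
ee_pos: [0.4267, -0.2613, 0.2316]
orientation: [0.995, 0.104, 0.0, 0.0]
force: [2.0, 0.1, 0.5]
width: -0.0
```

>>> apply_moves(targets=[[[-1, 0.0305, -0.0302, 0, 0, 0, 0], [-1, 0.0305, -0.0302, 0, 0, 0, 0], [-1, 0.0305, -0.0302, 0, 0, 0, 0], [-1, 0.0305, -0.0302, 0, 0, 0, 0], [-1, 0.0305, -0.0302, 0, 0, 0, 0]]])

```text
time_s: 3.3
ee_pos: [0.5437, -0.0812, 0.2315]
orientation: [0.995, 0.105, 0.0, 0.0]
force: [0.7, -0.6, 0.5]
width: 0.0002
```

>>> apply_moves(targets=[[[-1, 0.0305, -0.0302, 0, 0, 0, 0], [-1, 0, 0, 0.03, 0, 0, 0], [-1, 0, 0, 0.03, 0, 0, 0], [-1, 0, 0, 0.03, 0, 0, 0], [-1, 0, 0, 0.03, 0, 0, 0]]])

```text
time_s: 3.8
ee_pos: [0.5665, -0.0466, 0.1104]
orientation: [0.995, 0.105, 0.0, 0.0]
force: [-0.5, 0.5, 0.2]
width: -0.0003
```

>>> apply_moves(targets=[[[-1, -0.003, 0, 0.02, 0, 0, 0], [-1, 0, 0, 0.02, 0, 0, 0], [-1, 0, 0, 0.007, 0, 0, 0], [-1, 0, 0, 0.003, 0, 0, 0], [-1, 0, 0, 0.002, 0, 0, 0]]])

```text
time_s: 4.3
ee_pos: [0.5639, -0.0476, 0.0598]
orientation: [0.994, 0.106, 0.001, 0.0]
force: [0.9, -1.2, 0.5]
width: 0.0001
```

```bash
python3 - <<'E'
from h import *
s=viewer.snapshot("side");save(s,"3s.png",(220,60,420,340),2.1)
print(robot.sense()["ee_pos"],robot.sense()["force"])
E
```

```text
[ 0.56387492 -0.04755886  0.05979269] [-0.41618555 -0.16452019 -0.56680429]
```

View pics/3s.png

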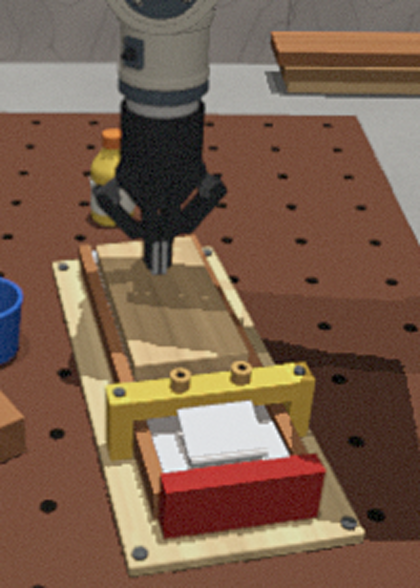

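The shut fingertips (158,270) are just above the board, central across its width and behind its middle. The board has not moved. Next I press.

>>> apply_moves(targets=[[[-1, 0, 0, 0.002, 0, 0, 0], [-1, 0, 0, 0.002, 0, 0, 0], [-1, 0, 0, 0.002, 0, 0, 0]]])

```text
time_s: 4.65
ee_pos: [0.5648, -0.0476, 0.055]
orientation: [0.994, 0.107, 0.002, 0.0]
force: [-1.7, -0.5, 11.4]
width: 0.0003
```

>>> apply_moves(targets=[[[-1, 0, 0, 0.002, 0, 0, 0], [-1, 0, 0, 0.002, 0, 0, 0], [-1, 0, 0, 0.002, 0, 0, 0]]])

```text
time_s: 4.95
ee_pos: [0.5653, -0.0477, 0.0495]
orientation: [0.994, 0.107, 0.002, 0.0]
force: [-0.5, 0.4, 15.0]
width: -0.0
```

>>> apply_moves(targets=[[[-1, 0, 0, 0.001, 0, 0, 0], [-1, 0, -0.003, 0, 0, 0, 0], [-1, 0, -0.006, 0, 0, 0, 0], [-1, 0, -0.006, 0, 0, 0, 0], [-1, 0, -0.005, 0, 0, 0, 0]]])

```text
time_s: 5.45
ee_pos: [0.5614, -0.0282, 0.0488]
orientation: [0.994, 0.107, 0.003, 0.001]
force: [-0.1, -1.5, 14.4]
width: -0.0002
```

```bash
python3 - <<'E'
from h import *
s=viewer.snapshot("side");save(s,"4s.png",(220,60,420,340),2.1)
print(robot.sense()["ee_pos"],robot.sense()["force"])
E
```

```text
[ 0.56128342 -0.02752822  0.04877449] [-1.10279891  0.74404933 14.42887193]
```

View pics/4s.png

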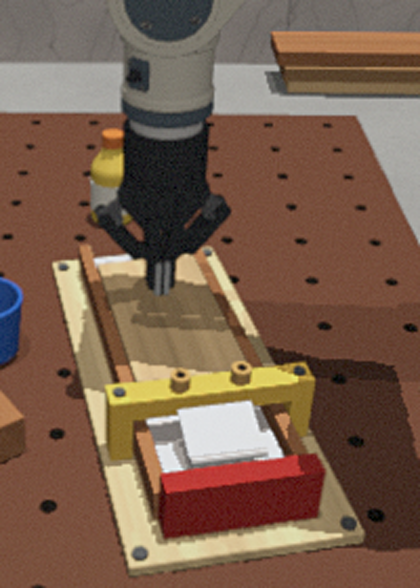

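The board has sunk between the fences and travels with the fingertips. I'll keep sliding.

>>> apply_moves(targets=[[[-1, 0, -0.005, 0.0005, 0, 0, 0], [-1, 0, -0.006, 0, 0, 0, 0], [-1, 0, -0.006, 0, 0, 0, 0], [-1, 0, -0.006, 0, 0, 0, 0], [-1, 0, -0.006, 0, 0, 0, 0]]])

```text
time_s: 6.0
ee_pos: [0.5552, 0.0003, 0.0483]
orientation: [0.994, 0.107, 0.003, 0.0]
force: [-0.3, -2.6, 14.8]
width: 0.0001
```

>>> apply_moves(targets=[[[-1, 0, -0.006, 0, 0, 0, 0], [-1, 0, -0.006, 0, 0, 0, 0], [-1, 0, -0.006, 0, 0, 0, 0], [-1, 0, -0.006, 0, 0, 0, 0], [-1, 0, -0.001, 0, 0, 0, 0]]])

```text
time_s: 6.5
ee_pos: [0.5497, 0.0251, 0.0482]
orientation: [0.994, 0.107, 0.002, 0.0]
force: [-0.1, -1.7, 14.3]
width: 0.0001
```

```bash
python3 - <<'E'
from h import *
s=viewer.snapshot("side");save(s,"5s.png",(220,60,420,340),2.1)
print(robot.sense()["ee_pos"],robot.sense()["force"])
E
```

```text
[0.54969117 0.02512635 0.04820879] [-1.48806222  1.15468485 14.80631017]
```

View pics/5s.png

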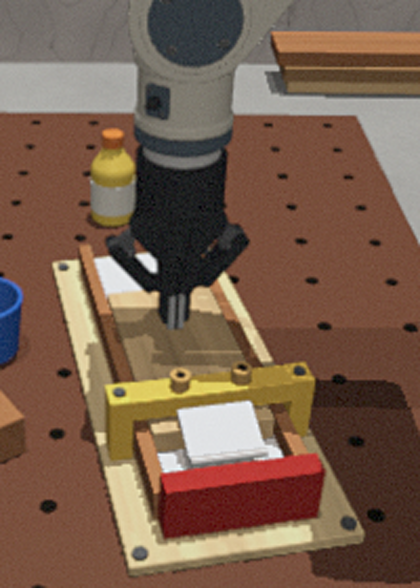

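The leading end is through under the bar and has reached the leaf. About 55 mm remain.

>>> apply_moves(targets=[[[-1, 0, -0.005, 0.0005, 0, 0, 0], [-1, 0, -0.006, 0, 0, 0, 0], [-1, 0, -0.006, 0, 0, 0, 0], [-1, 0, -0.006, 0, 0, 0, 0], [-1, 0, -0.006, 0, 0, 0, 0]]])

```text
time_s: 7.05
ee_pos: [0.5435, 0.0531, 0.0475]
orientation: [0.994, 0.107, 0.002, 0.0]
force: [-0.2, -2.8, 13.2]
width: 0.0
```

>>> apply_moves(targets=[[[-1, 0, -0.004, 0, 0, 0, 0], [-1, 0, -0.004, 0, 0, 0, 0], [-1, 0, -0.004, 0, 0, 0, 0], [-1, 0, -0.003, 0, 0, 0, 0], [-1, 0, -0.002, 0, 0, 0, 0]]])

```text
time_s: 7.55
ee_pos: [0.5398, 0.0699, 0.0475]
orientation: [0.994, 0.107, 0.002, 0.0]
force: [-0.4, -2.5, 12.8]
width: -0.0002
```

```bash
python3 - <<'E'
from h import *
s=viewer.snapshot("top");save(s,"6t.png",(120,160,320,290),4)
print(robot.sense()["ee_pos"],robot.sense()["force"])
E
```

```text
[0.53975352 0.07010166 0.0474587 ] [-1.70496672 -0.77995303 13.01443492]
```

View pics/6t.png

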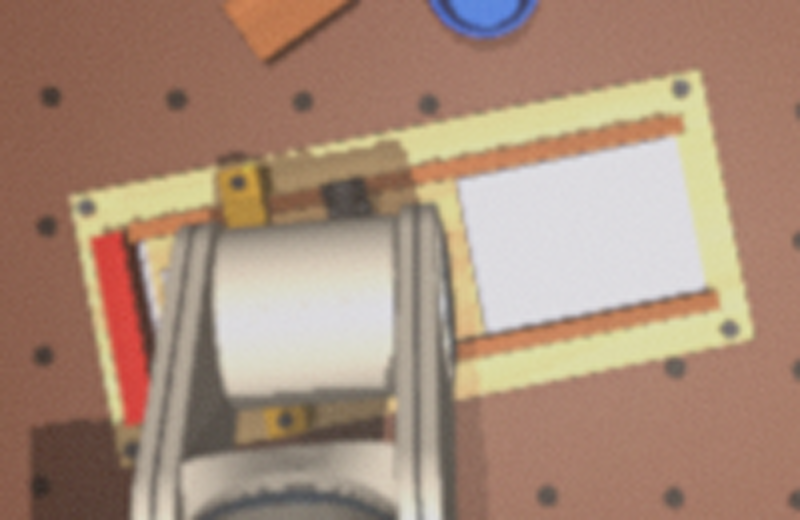

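A white gap of about 10 mm still shows at the stop, near (148,250). I'll feed slowly and watch the force.

>>> apply_moves(targets=[[[-1, 0, -0.002, 0.0003, 0, 0, 0], [-1, 0, -0.002, 0, 0, 0, 0], [-1, 0, -0.002, 0, 0, 0, 0]]])

```text
time_s: 7.9
ee_pos: [0.5386, 0.0756, 0.0472]
orientation: [0.994, 0.107, 0.002, 0.0]
force: [-1.7, -2.6, 12.6]
width: 0.0002
```

>>> apply_moves(targets=[[[-1, 0, -0.002, 0, 0, 0, 0], [-1, 0, -0.001, 0, 0, 0, 0]]])

```text
time_s: 8.1
ee_pos: [0.5379, 0.0787, 0.0472]
orientation: [0.994, 0.107, 0.002, 0.0]
force: [-1.0, -1.2, 13.2]
width: 0.0001
```

>>> apply_moves(targets=[[[-1, 0, -0.001, 0, 0, 0, 0], [-1, 0, -0.001, 0, 0, 0, 0]]])

```text
time_s: 8.3
ee_pos: [0.5376, 0.0804, 0.0472]
orientation: [0.994, 0.107, 0.002, 0.0]
force: [-0.9, -3.4, 13.5]
width: 0.0003
```

>>> apply_moves(targets=[[[-1, 0, -0.001, 0, 0, 0, 0], [-1, 0, -0.001, 0, 0, 0, 0]]])

```text
time_s: 8.5
ee_pos: [0.5375, 0.0824, 0.0472]
orientation: [0.994, 0.107, 0.003, 0.0]
force: [-0.1, -3.3, 13.0]
width: -0.0003
```

>>> apply_moves(targets=[[[-1, 0, -0.001, 0, 0, 0, 0], [-1, 0, -0.001, 0, 0, 0, 0]]])

```text
time_s: 8.7
ee_pos: [0.5371, 0.0843, 0.0472]
orientation: [0.994, 0.107, 0.003, 0.0]
force: [1.1, -2.6, 12.0]
width: -0.0002
```

```bash
python3 - <<'E'
from h import *
s=viewer.snapshot("side");save(s,"7s.png",(260,190,400,320),4)
print(robot.sense()["ee_pos"],robot.sense()["force"])
E
```

```text
[0.53715504 0.08442625 0.04729338] [ 0.10073326 -2.65093408 12.993517  ]
```

View pics/7s.png

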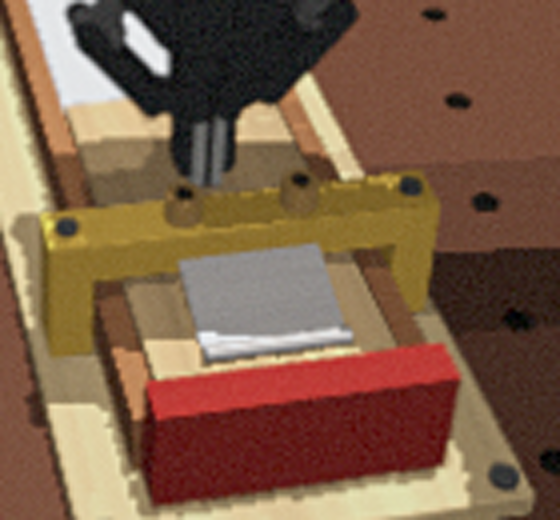

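>>> apply_moves(targets=[[[-1, 0, -0.001, 0, 0, 0, 0], [-1, 0, -0.001, 0, 0, 0, 0]]])

```text
time_s: 8.95
ee_pos: [0.5368, 0.0862, 0.0473]
orientation: [0.994, 0.107, 0.003, 0.0]
force: [0.6, -4.0, 13.9]
width: 0.0001
```

>>> apply_moves(targets=[[[-1, 0, -0.001, 0, 0, 0, 0], [-1, 0, -0.001, 0, 0, 0, 0]]])

```text
time_s: 9.15
ee_pos: [0.5364, 0.0883, 0.0473]
orientation: [0.994, 0.107, 0.003, 0.0]
force: [0.9, -3.3, 13.0]
width: -0.0002
```

>>> apply_moves(targets=[[[-1, 0, 0, 0, 0, 0, 0]]])

```text
time_s: 9.25
ee_pos: [0.5363, 0.0884, 0.0473]
orientation: [0.994, 0.107, 0.003, 0.0]
force: [0.8, -2.0, 13.1]
width: 0.0003
```

```bash
python3 - <<'E'
from h import *
s=viewer.snapshot("top");save(s,"8t.png",(120,160,320,290),4)
for i in range(3):
    print(robot.sense()["ee_pos"],robot.sense()["force"]);viewer.snapshot("side")
p=np.load("jig.npy")
# rear edge of board expected (jig x -33 in measured frame) projected, crop px
c,q=np.cos(1.79),np.sin(1.79)
for x in(-.026,-.030,-.034,-.038):
    W=[[p[0]+c*x-q*y,p[1]+q*x+c*y,.049] for y in(-.05,.05)]
    print(x,((proj(s,W)-[119.6,159.6])*4).round())
E
```

```text
[0.53637544 0.08835299 0.04728889] [ 2.58649141e-03 -1.83613386e+00  1.27327363e+01]
[0.53637754 0.08836235 0.04729022] [ 0.79417769 -2.16050651 12.5626964 ]
[0.53636855 0.08835591 0.04728943] [ 1.56910993 -2.16454977 12.06180417]
-0.026 [[431. 185.]
 [462. 341.]]
-0.03 [[437. 184.]
 [468. 340.]]
-0.034 [[443. 183.]
 [474. 338.]]
-0.038 [[449. 181.]
 [480. 337.]]
```

View pics/8t.png

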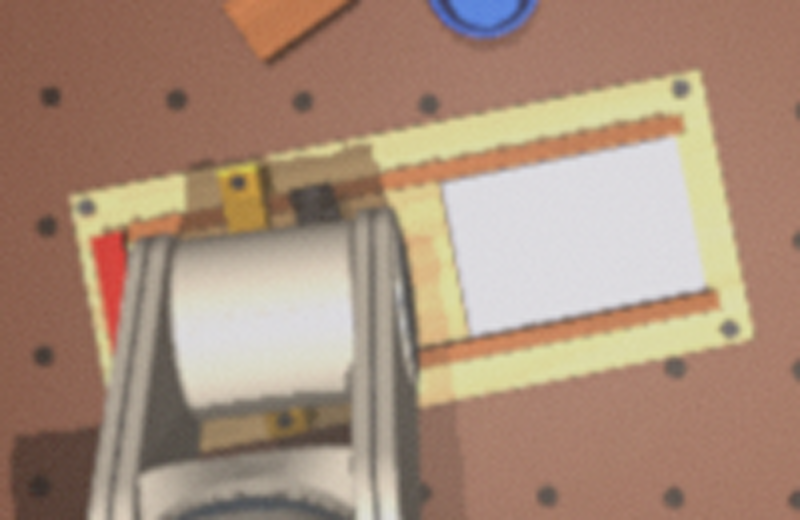

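The rear edge (443→469) is now at jig x ≈ -0.032. The board moved about 10 mm while the fingertips moved 19, which suggests it is at the stop and the fingers are slipping. To check, I'll press harder and push again.

>>> apply_moves(targets=[[[-1, 0, 0, 0.001, 0, 0, 0], [-1, 0, 0, 0.001, 0, 0, 0]]])

```text
time_s: 9.65
ee_pos: [0.5364, 0.0884, 0.0459]
orientation: [0.994, 0.107, 0.003, 0.0]
force: [-4.7, -1.6, 32.7]
width: -0.0002
```

>>> apply_moves(targets=[[[-1, 0, -0.001, 0.0005, 0, 0, 0], [-1, 0, -0.002, 0, 0, 0, 0]]])

```text
time_s: 9.85
ee_pos: [0.5366, 0.091, 0.0459]
orientation: [0.994, 0.107, 0.004, 0.0]
force: [-0.3, -5.6, 22.8]
width: 0.0
```

>>> apply_moves(targets=[[[-1, 0, -0.001, 0, 0, 0, 0], [-1, 0, -0.001, 0, 0, 0, 0], [-1, 0, -0.001, 0, 0, 0, 0]]])

```text
time_s: 10.15
ee_pos: [0.5363, 0.0941, 0.0459]
orientation: [0.994, 0.107, 0.004, 0.0]
force: [1.3, -4.7, 20.8]
width: 0.0002
```

```bash
python3 - <<'E'
from h import *
s=viewer.snapshot("top");g=s["pixels"].astype(int)
o=cv2.resize(s["pixels"][195:255,215:255],None,fx=10,fy=10,interpolation=cv2.INTER_CUBIC)
cv2.imwrite("pics/9t.png",o[...,::-1])
# rear-edge column by row from blue channel (white bed vs wood)
for r in(208,212,216,220,224,228,232,236,240):print(r,g[r,224:244,2])
E
```

```text
208 [143 144 140 141 139 139 154 206 224 222 222 222 223 223 221 222 222 222
 223 222]
212 [153 154 150 150 152 155 150 165 209 222 222 223 222 223 222 222 222 223
 223 225]
216 [144 144 144 145 145 146 143 142 175 216 220 223 224 222 223 223 224 225
 223 224]
220 [131 136 145 143 150 152 155 144 145 194 220 222 224 222 224 223 224 223
 223 222]
224 [138 137 141 154 160 155 156 157 152 153 206 221 223 223 223 222 223 223
 223 223]
228 [133 135 136 141 150 151 154 152 158 154 160 209 223 224 223 223 223 224
 222 223]
232 [140 139 140 145 155 162 161 160 160 162 159 166 209 222 224 222 223 223
 223 222]
236 [144 141 142 143 144 154 160 158 160 160 152 146 177 214 222 222 222 222
 224 222]
240 [135 136 136 138 139 149 155 154 150 150 152 145 145 201 222 222 224 223
 223 223]
```

Pushing 6 mm further at about 21 N left the rear edge where it was (column 233.6 in row 224), so the board is against the stop. Now I let it up gently.

>>> apply_moves(targets=[[[-1, 0, 0, -0.001, 0, 0, 0], [-1, 0, 0, -0.002, 0, 0, 0], [-1, 0, 0, -0.002, 0, 0, 0], [-1, 0, 0, -0.002, 0, 0, 0], [-1, 0, 0, -0.002, 0, 0, 0]]])

```text
time_s: 10.7
ee_pos: [0.534, 0.0943, 0.053]
orientation: [0.994, 0.107, 0.002, -0.0]
force: [-0.2, -0.5, -0.2]
width: 0.0003
```

>>> apply_moves(targets=[[[-1, 0, 0, -0.002, 0, 0, 0], [-1, 0, 0, -0.004, 0, 0, 0], [-1, 0, 0, -0.01, 0, 0, 0], [-1, 0, 0, -0.02, 0, 0, 0], [-1, 0, 0, -0.03, 0, 0, 0]]])

```text
time_s: 11.2
ee_pos: [0.5313, 0.094, 0.1174]
orientation: [0.994, 0.107, -0.002, 0.0]
force: [0.6, 0.0, -0.5]
width: 0.0001
```

>>> apply_moves(targets=[[[-1, 0, 0, -0.04, 0, 0, 0], [-1, 0, 0, -0.04, 0, 0, 0], [-1, 0, 0.045, 0, 0, 0, 0], [-1, 0, 0.045, 0, 0, 0, 0], [-1, 0, 0.045, 0, 0, 0, 0]]])

```text
time_s: 11.7
ee_pos: [0.5614, -0.0388, 0.1988]
orientation: [0.994, 0.107, 0.001, 0.0]
force: [0.2, 0.5, -0.4]
width: 0.0004
```

>>> apply_moves(targets=[[[-1, 0, 0.045, 0, 0, 0, 0], [-1, 0, 0.045, 0, 0, 0, 0], [-1, 0, 0.045, 0, 0, 0, 0], [-1, 0, 0.045, 0, 0, 0, 0], [-1, 0, 0, 0, 0, 0, 0]]])

```text
time_s: 12.2
ee_pos: [0.6003, -0.2186, 0.1982]
orientation: [0.995, 0.105, 0.001, 0.001]
force: [0.1, -0.0, 0.2]
width: 0.0006
```

```bash
python3 - <<'E'
from h import *
s=viewer.snapshot("top");t=viewer.snapshot("side")
a=cv2.resize(s["pixels"][160:290,120:320],(600,390),interpolation=cv2.INTER_CUBIC)
b=cv2.resize(t["pixels"][170:330,230:400],None,fx=390/160*.8,fy=390/160,interpolation=cv2.INTER_CUBIC)
b=cv2.resize(t["pixels"][170:330,230:400],(200,188))
cv2.imwrite("pics/10.png",a[...,::-1])
cv2.imwrite("pics/11.png",cv2.resize(t["pixels"][170:330,180:400],None,fx=3.6,fy=3.6,interpolation=cv2.INTER_CUBIC)[...,::-1])
print(s["pixels"][224,224:244,2],robot.sense()["ee_pos"],robot.sense()["force"])
T=np.load("pics/top.npy",allow_pickle=True).item()
for o in("screw_cup_center","glue_bottle_center","offcut_center"):
    print(o,[np.round(r["xy"],1) for r in viewer.regions_of(s,o)[:1]])
E
```

```text
[156 160 161 161 158 161 160 159 155 165 212 225 225 227 226 226 227 225
 226 226] [ 0.59897841 -0.21433057  0.19756061] [-0.70012823  0.67111952 -0.4022884 ]
screw_cup_center [array([240., 153.])]
glue_bottle_center []
offcut_center [array([195.3, 159.2])]
```

View pics/10.png

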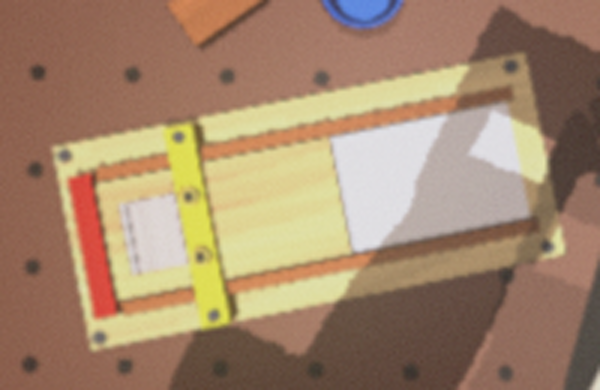

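View pics/11.png

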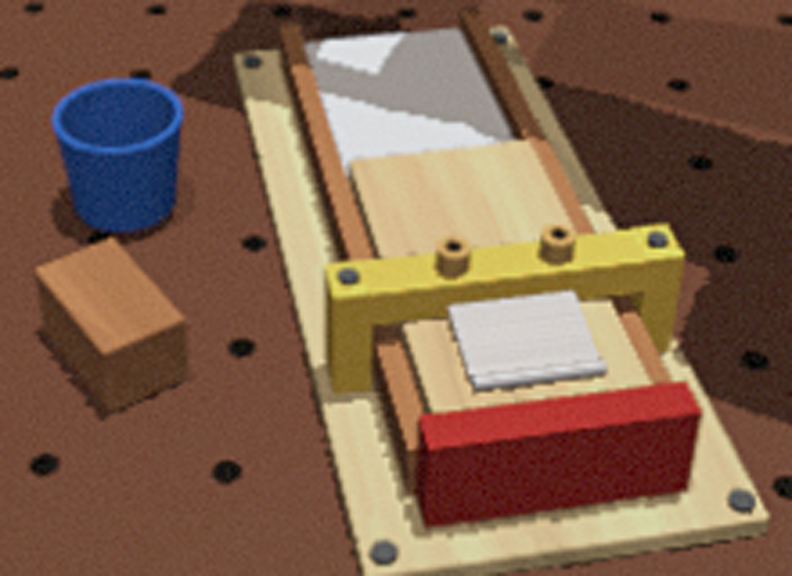

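The top view shows the board's leading end tight against the red stop, with no white gap. The side view shows it up under the bar with the leaf on top. The hand is clear, so I'm handing the job in.

```bash
python3 -c "
from workcell import robot
print(robot.sense()['force']);robot.job_done()"
```

```text
[-0.28342455 -0.27293895  0.08623123]
the job is handed in; nothing more can be done
```

The board is home against the red stop, up under the bar with the leaf resting on it, and I handed the job in at about 12 s of the 38 s allowed. I pressed it down about 9–10 mm with shut fingertips at roughly 13–15 N and slid it under the bar. After letting it rise, I withdrew the hand.

- **Home:** pushing 6 mm further at about 21 N did not move the rear edge; the fingertips just slipped on the top. That edge was still in place after release, and the last top picture shows no gap at the stop. The measured rear-edge position agrees with home to within 1–2 mm.
- **Force:** one press before that final push read 33 N on the tool. The pressing was with the fingertips, and the reading stayed well below the 120 N wrist limit.
- **Other things:** the cup and offcut are where they were, to within 1–2 pixels. The network did not find the glue bottle in the last top picture, where the raised hand is just above it. The hand passed at least 80 mm above it, and no contact force showed.

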